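Turn the kitchen timer off and slide it back into its row

TASK

The cooking is finished: turn the white kitchen timer's dial fully clockwise (seen from above) to its end stop, so that it is off, and slide the timer along the worktop, without lifting or tipping it, back into its place in the row: in line with the mustard jar and the blue jar and midway between them. Leave the two jars, the tin and the espresso cup where they are.

Things in the scene. Friction and masses are not known exactly. Their poses are not given: they have to be found in the camera images.
- timer: White wind-up kitchen timer, loose on the worktop, 0.4 to 0.65 kg (weighted foot). Round, 68 mm in diameter, 56 mm high. The lower 21 mm is the foot; the upper part from z = 22 to 41 mm (also 68 mm across) is the dial, which turns, with an upright fin on top. Origin: centre of the underside; z up. A small red mark on the foot at its -x side. It may stand at any yaw.
- timer_dial (a joint): Angle of the dial on the foot, rad, 0 to 5.24; it grows anticlockwise seen from above. 0 is the end stop to reach (fully clockwise); there the fin points at the red mark on the foot. It starts between 0.7 and 2.3. Stiff, about 0.02 N m of friction: it stays where it is left, and if turned smoothly the foot does not turn with it until the stop is met; past the stop the whole timer turns.
- fin (a point): Centre of the fin on the dial: a straight upright bar 52 mm long, 8 mm thick, standing from 41 to 56 mm above the worktop, across the dial's axis. The point lies on the axis, 48 mm above the worktop; its x axis runs along the fin, z up. Turns with the dial.
- gap (a point): The timer's place: the point on the worktop midway between the mustard jar and the blue jar, 120 mm from each centre. Its y axis runs along the row towards the mustard jar, its x axis away from the robot.
- mustard_jar: Mustard jar with a yellow lid, 66 mm in diameter, 94 mm high, loose, 0.43 kg; left end of the row. Origin: centre of the underside. Its y axis lies along the row.
- blue_jar: Small blue glazed jar, 67 mm in diameter, 82 mm high, loose, 0.35 kg; in the row, 240 mm to the right of the mustard jar. Origin: centre of the underside.
- tin: Green food tin, 75 mm in diameter, 58 mm high, loose; right end of the row, 120 mm to the right of the blue jar. Origin: centre of the underside.
- cup: White espresso cup with one handle, 63 mm across (88 mm with the handle), 51 mm high, loose, standing to the right in front of the row. Origin: centre of the underside.

How it is judged:
By the outcome, as a careful person would: the job done as asked, in the order asked, and still so for the second after the job is handed in, with the robot touching nothing.
It also fails if it takes over 51 s, if anything falls off the work surface, if the arm or the gripper's body presses on something with over 40 N, if the wrist force passes 120 N, or if a joint passes its speed limit or range.

ROBOT

A 7-joint arm with a two-finger parallel gripper is mounted at the origin on a cart in front of the work surface, level with it; the furniture and walls round the work are solid. World frame = base frame: x ahead of the robot, y to its left, z up, the work surface at z = 0. Lengths are in m, angles in degrees, forces in N, time in s.
With the tool pointing down it reaches from about 0.425 to 0.875 m from the base axis. Payload 4.7 kg.
Tool frame: the origin (TCP) lies between the finger pads; the fingertips stand env.tip_reach ahead of it and the grasp point (between the pads) lies 2 mm behind it (env.tip_reach is the distance from the TCP to the fingertips, in m); z points along the fingers, y is the line along which they close (so a half turn about z gives the same grasp; the last joint's range is limited). The gripper opens to 87 mm and grips with 3 to 60 N. Pads are 19 mm wide; open, the fingers measure 117 mm over their backs; the gripper's body (75 mm by 190 mm) begins 51 mm behind the grasp point.
Start: joints at [76.667, 18.392, -4.016, 83.108, 1.295, 78.541, -3.26], TCP at [0.159, -0.63, 0.24] pointing down, gripper open.
Joint ranges: [-163.93, 163.93], [-17.29, 119.83], [-79.2, 71.16], [3.27, 140.29], [-89.18, 269.18], [5.43, 117.66], [-154.24, 154.24]. Speed limits (degrees/s): [147.25, 147.25, 180, 180, 180, 180, 180].

INTERFACE

Orientations are given as [roll, pitch, yaw] about the fixed x, y, z axes, in that order (R = Rz(yaw) Ry(pitch) Rx(roll)).
In Python, from cell import env gives the robot as it stands.
- The arm moves only by the shell command python3 steer.py FILE [FORCE], which reads ROWS from the file FILE. ROWS is a JSON list that holds a single list of rows (three levels of brackets), with 1 to 8 rows, each of 5 numbers: dx, dy, dz in m, then a turn about the tool's z in degrees, then the finger opening in m; each row is the pose to reach, as a shift and turn from the pose commanded when the command began, along the tool's axes at that moment; what a row does not reach only later rows make up. A row lasts 1/12 s, in which the tool goes at most 0.0417 m and 7.16 degrees, less where a joint would pass 70% of its speed; a pose out of reach is approached as far as the arm can. The fingers move at their own pace and stop on an object; FORCE is the grip in N (left out, the last holds). Time passes only in rows, so rows that do not move let the fingers close. It prints the time, the measured TCP pose, the force, the opening and the grip force at its end. Input that does not fit is refused with a message, and nothing moves.
- env.get_obs(): the state, without advancing time (a new reading comes with each control period).
- env.read_camera(name): name is "scene" or "side" or "wrist"; returns a dict with "color" (384x512x3 uint8, blue, green, red), "fx", "fy", "cx", "cy" (pixels), "world_from_camera" (4x4, takes a point from camera to world coordinates). Camera axes: x right, y down, z forward; pixel columns grow to the right and rows downward; lengths in m; the calibration is good to about 2 mm. A picture is of the moment at which its call begins. There is no depth.
- env.sign_off(): hands the job in; it is judged then, once.
The state is a dict: "time_s": time; "qpos": joint angles; "joint_velocities": joint speeds; "effort": joint torques, N m; "tool_pos": TCP position; "tool_rot": TCP orientation; "force": force on the tool from outside, world axes, zero at the start; "wrist_torque": the same for the moment, N m; "grip_width": finger opening in m; "grasp_force": force on a finger pad.
Only numpy, scipy, OpenCV 4.12 (cv2) and the standard library are available. Lean on these libraries where they do the work, as an engineer would, in place of code of your own. Each camera call takes 0.05 s, during which the arm holds its last target. There are 200 camera calls.

## Working session

There is one attempt and no reset: what is moved stays moved. The work goes in short steps, Python scripts to look and compute and a shell command to move; the robot and the scene stay as the last step left them, time stands still between calls to the robot, and variables do not carry over. Pictures are saved under pics/ and viewed, at most 10 in all, crops included, and the job is handed in when it is done.

```bash
ls; mkdir -p pics; cat > snap.py <<'E'
from cell import env
import cv2,sys,pickle
import numpy as np
d={n:env.read_camera(n) for n in sys.argv[2:]}
pickle.dump(d,open(f'pics/{sys.argv[1]}.pkl','wb'))
for n in d: cv2.imwrite(f'pics/{sys.argv[1]}_{n}.png',d[n]['color'])
o=env.get_obs(); print(o['time_s'],o['tool_pos'],o['tool_rot'],o['grip_width'],env.tip_reach)
for n in d: print(n,d[n]['fx'],d[n]['cx'],d[n]['cy'],np.round(d[n]['world_from_camera'],3).tolist())
E
python3 snap.py a scene side wrist; cd pics; python3 -c "
import cv2,numpy as np
a=[cv2.imread(f'a_{n}.png') for n in ('scene','side')]
cv2.imwrite('a_both.png',cv2.resize(np.vstack(a),(800,1200)))"
```

```text
cell.py
pics
steer.py
0.15 [ 0.15862994 -0.62995378  0.23871547] [-1.79917399e+02  4.27422765e-03  1.41377605e+01] 0.08707946221889167 0.017
scene 353.11883046727974 258.36152651689554 192.16418218955704 [[-0.707, -0.492, 0.508, 0.128], [-0.707, 0.509, -0.491, 0.184], [-0.018, -0.706, -0.708, 0.662], [0.0, 0.0, 0.0, 1.0]]
side 410.93773992363685 252.7929086576961 191.70885572425195 [[1.0, -0.005, 0.018, 0.545], [-0.018, -0.62, 0.785, -0.862], [0.007, -0.785, -0.62, 0.589], [0.0, 0.0, 0.0, 1.0]]
wrist 337.80037920848724 256.97484697309073 194.77089262341607 [[0.244, -0.934, -0.262, 0.23], [-0.97, -0.236, -0.064, -0.612], [-0.003, 0.27, -0.963, 0.384], [0.0, 0.0, 0.0, 1.0]]
```

View pics/a_scene.png

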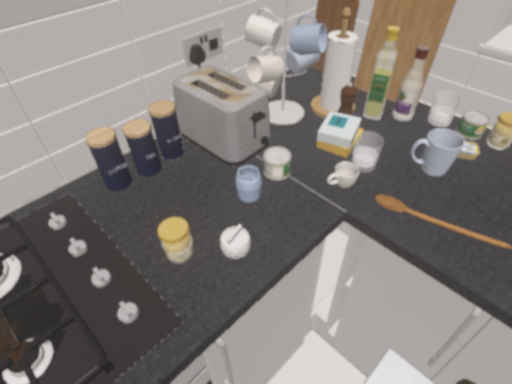

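View pics/a_side.png

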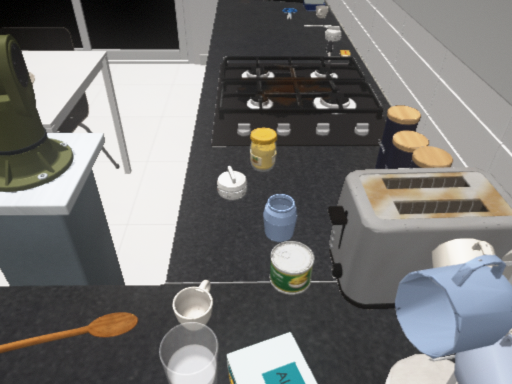

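The scene view shows the mustard jar at (177,240), the timer at (235,242), the blue jar at (249,183), the tin at (278,162) and the cup at (346,175). In the side view the timer is at (232,186), the mustard jar at (263,150) and the blue jar at (280,218). Next I measure them.

```bash
cat > geo.py <<'E'
import numpy as np,pickle,cv2
def load(t): return pickle.load(open(f'pics/{t}.pkl','rb'))
def ray(c,p):
    T=c['world_from_camera']; d=T[:3,:3]@np.array([(p[0]-c['cx'])/c['fx'],(p[1]-c['cy'])/c['fy'],1]); return T[:3,3],d/np.linalg.norm(d)
def plane(c,p,z):
    o,d=ray(c,p); return (o+d*(z-o[2])/d[2])[:3]
def tri(*cp):
    A=np.zeros((3,3));b=np.zeros(3)
    for c,p in cp:
        o,d=ray(c,p);M=np.eye(3)-np.outer(d,d);A+=M;b+=M@o
    return np.linalg.solve(A,b)
def blobs(img,lo,hi,box,amin=40):
    x0,y0,x1,y1=box; h=cv2.cvtColor(img,cv2.COLOR_BGR2HSV); m=np.zeros(img.shape[:2],np.uint8)
    m[y0:y1,x0:x1]=cv2.inRange(h,lo,hi)[y0:y1,x0:x1]
    cs=cv2.findContours(m,cv2.RETR_EXTERNAL,cv2.CHAIN_APPROX_NONE)[0]
    return sorted([c for c in cs if cv2.contourArea(c)>amin],key=cv2.contourArea)[::-1],m
def proj(c,P):
    q=np.linalg.inv(c['world_from_camera'])@np.append(P,1); return np.array([c['fx']*q[0]/q[2]+c['cx'],c['fy']*q[1]/q[2]+c['cy']])
E
python3 - <<'E'
from geo import *
d=load('a');S,D=d['scene'],d['side']
for n,lo,hi,bs,bd in [('yellow',(18,110,80),(35,255,255),(150,205,205,275),(240,120,290,180)),
 ('blue',(100,50,60),(125,255,255),(225,155,270,210),(255,185,305,250)),
 ('white',(0,0,120),(180,60,255),(210,215,260,265),(205,160,255,205))]:
    for c,b,k in((S,bs,'scene'),(D,bd,'side')):
        for q in blobs(c['color'],lo,hi,b,20)[0][:2]: print(n,k,cv2.boundingRect(q),cv2.contourArea(q),[np.round(v,1) for v in cv2.fitEllipse(q)])
def crop(c,x0,y0,x1,y1): return cv2.resize(c['color'][y0:y1,x0:x1],(400,300),interpolation=cv2.INTER_CUBIC)
cv2.imwrite('pics/a_crop.png',np.vstack([np.hstack([crop(S,195,212,275,272),crop(D,192,152,272,212)]),np.hstack([crop(S,145,205,225,265),crop(D,225,120,305,180)])]))
cv2.imwrite('pics/a_crop2.png',np.vstack([np.hstack([crop(S,210,155,290,215),crop(D,240,185,320,245)])]))
E
```

```text
yellow scene (157, 217, 32, 27) 628.5 [array([173. , 229.9]), array([25.5, 31.5]), np.float64(72.1)]
yellow side (250, 127, 27, 42) 726.5 [array([263.2, 144.6]), array([24.9, 43.4]), np.float64(179.6)]
blue side (263, 194, 34, 48) 1271.5 [array([279.6, 217. ]), array([32.9, 49.5]), np.float64(4.1)]
white scene (219, 223, 32, 36) 819.0 [array([234.9, 241.3]), array([30.8, 34.1]), np.float64(7.8)]
white side (217, 166, 30, 34) 681.0 [array([231.2, 183.8]), array([28.8, 31. ]), np.float64(1.4)]
```

View pics/a_crop.png

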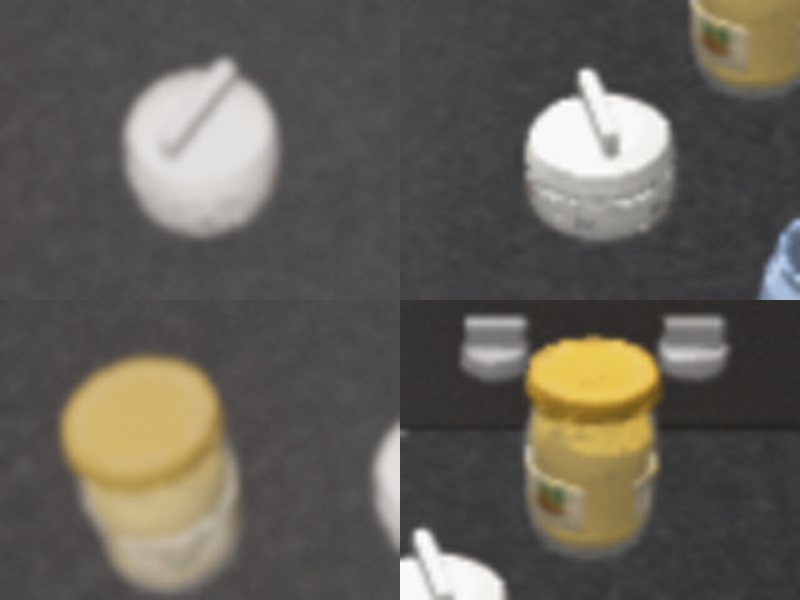

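View pics/a_crop2.png

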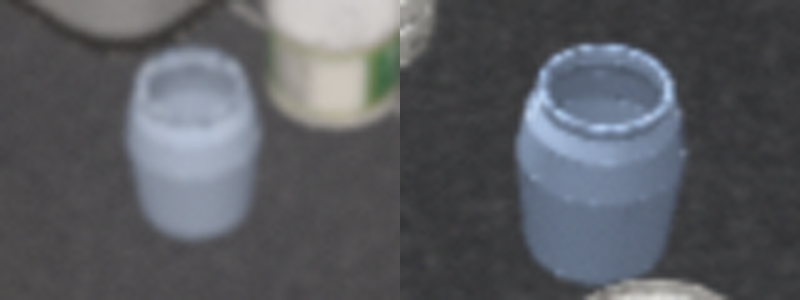

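Timer fin ends: scene crop (232,65)–(172,152), side crop (187,72)–(210,145). The red mark is just visible at the right edge in the scene crop (275,180) and at the left edge in the side crop (128,183). Lid and rim centres: mustard at scene crop (141,112) and side crop (194,71); blue at scene crop (191,88) and side crop (206,92).

```bash
python3 - <<'E'
from geo import *
d=load('a');S,D=d['scene'],d['side']
f=lambda o,p:np.array(o)+(np.array(p)+.5)/5-.5
P={}
for n,os,ps,od,pd in [('mustard',(145,205),(141,112),(225,120),(194,71)),('blue',(210,155),(191,88),(240,185),(206.5,91.5)),
 ('dialtop',(195,212),(200,128),(192,152),(200,140)),('finA',(195,212),(232,63),(192,152),(187,72)),('finB',(195,212),(168,145),(192,152),(211,142)),('red',(195,212),(275,180),(192,152),(128,183))]:
    P[n]=tri((S,f(os,ps)),(D,f(od,pd))); print(n,P[n].round(4))
a=P['finA']-P['finB'];print('fin yaw',np.degrees(np.arctan2(a[1],a[0])),np.linalg.norm(a),'mid',(P['finA']+P['finB'])/2)
g=(P['mustard']+P['blue'])/2; r=P['mustard']-P['blue'];print('gap',g,'row',np.linalg.norm(r[:2]),np.degrees(np.arctan2(r[1],r[0])))
for n,c,q,z in [('dial side',D,f((192,152),(200,140)),.041),('dial scene',S,f((195,212),(200,128)),.041),('m sc',S,f((145,205),(141,112)),.094),('m sd',D,f((225,120),(194,71)),.094),('b sc',S,f((210,155),(191,88)),.082),('b sd',D,f((240,185),(206.5,91.5)),.082)]: print(n,plane(c,q,z).round(4))
E
```

```text
mustard [ 0.5901 -0.0134  0.0945]
blue [ 0.6148 -0.2512  0.0791]
dialtop [ 0.5157 -0.1139  0.0343]
finA [ 0.5085 -0.126   0.078 ]
finB [ 0.522  -0.1019  0.0256]
red [ 0.4818 -0.1253  0.0179]
fin yaw -119.41268580952566 0.05927167703561025 mid [ 0.51525937 -0.11394293  0.05179449]
gap [ 0.60244444 -0.13232459  0.08682333] row 0.23910665186096172 95.91582364320425
dial side [ 0.5151 -0.1239  0.041 ]
dial scene [ 0.5129 -0.1106  0.041 ]
m sc [ 0.5922 -0.0135  0.094 ]
m sd [ 0.5891 -0.0141  0.094 ]
b sc [ 0.6129 -0.2491  0.082 ]
b sd [ 0.614  -0.2551  0.082 ]
```

```bash
python3 - <<'E'
from geo import *
d=load('a');S,D=d['scene'],d['side']
f=lambda o,p:np.array(o)+(np.array(p)+.5)/5-.5
s=[f((195,212),p) for p in((232,63),(168,145))];e=[f((192,152),p) for p in((211,142),(187,72))]
A=tri((S,s[0]),(D,e[0]));B=tri((S,s[1]),(D,e[1]));print(A,B,(A+B)/2)
for a,b in((A,B),[plane(S,x,.056) for x in s],[plane(D,x,.056) for x in e]): print(np.degrees(np.arctan2(*(a-b)[1::-1])),np.linalg.norm(a-b),(a+b)/2)
r=np.array([.4818,-.1253])-[.5155,-.1145];print('red dir',np.degrees(np.arctan2(r[1],r[0])),np.hypot(*r))
# route to above timer, tool axes
from cell import env
from scipy.spatial.transform import Rotation as R
o=env.get_obs();Rt=R.from_euler('xyz',o['tool_rot'],degrees=True)
t=np.array([.46,-.12,.24]);print(Rt.inv().apply(t-o['tool_pos']),o['qpos'])
E
```

```text
[ 0.52141    -0.13991688  0.0524317 ] [ 0.50845168 -0.0888619   0.05352175] [ 0.51493084 -0.11438939  0.05297672]
-75.75842557246344 0.05268507433222866 [ 0.51493084 -0.11438939  0.05297672]
-74.82287678055958 0.051935641024076294 [ 0.5134732  -0.11284002  0.056     ]
-77.42909353586874 0.0546483619686868 [ 0.51474227 -0.11892517  0.056     ]
red dir -162.23065584788026 0.03538827489437704
[ 0.41680017 -0.42089849 -0.00070883] [76.66902128 18.42982061 -4.01387506 83.15783839  1.2937619  78.54007935
 -3.26077374]
```

Checks hold: the fin is 52.7 mm long at z≈0.053, the row measures 239 mm, and the timer centre is (0.515, -0.1145). The fin lies at yaw -76° and the red mark is at -162°, so the dial is at about 86° (1.5 rad). Now I move above it.

```bash
echo '[[[0.06,-0.052,0,-11,0.087],[0.12,-0.105,0,-22,0.087],[0.18,-0.157,0,-33,0.087],[0.236,-0.206,0,-45,0.087],[0.236,-0.206,0,-45,0.087],[0.236,-0.206,0,-45,0.087],[0.236,-0.206,0,-45,0.087],[0.236,-0.206,0,-45,0.087]]]' > m.json && python3 steer.py m.json
cat > to.py <<'E'
# shift to a world pose in tool axes: x y z yaw
from cell import env
import sys,numpy as np
from scipy.spatial.transform import Rotation as R
o=env.get_obs();Rt=R.from_euler('xyz',o['tool_rot'],degrees=True);v=list(map(float,sys.argv[1:]))
print(o['time_s'],o['tool_pos'].round(4) if hasattr(o['tool_pos'],'round') else o['tool_pos'],o['tool_rot'][2],'q7',o['qpos'][-1],'shift',Rt.inv().apply(np.array(v[:3])-o['tool_pos']).round(4),'turn',(o['tool_rot'][2]-v[3]+180)%360-180,'F',np.round(o['force'],1),'T',np.round(o['wrist_torque'],3))
E
python3 to.py .515 -.1145 .2 104
```

```text
time_s: 0.82
tool_pos: [0.3405, -0.3679, 0.2396]
tool_rot: [180.0, -0.1, 59.6]
force: [0.7, 0.1, 1.3]
grip_width: 0.0872
grasp_force: 0.0
0.8167 [ 0.3405 -0.3679  0.2396] 59.58158466690144 q7 13.590946066543745 shift [0.3068 0.0222 0.0401] turn -44.41841533309855 F [0.7 0.1 1.3] T [-0.026 -0.072 -0.025]
```

```bash
echo '[[[0.307,0.022,0.04,-44.5,0.05],[0.307,0.022,0.04,-44.5,0.05],[0.307,0.022,0.04,-44.5,0.05],[0.307,0.022,0.04,-44.5,0.05],[0.307,0.022,0.04,-44.5,0.05],[0.307,0.022,0.04,-44.5,0.05],[0.307,0.022,0.04,-44.5,0.05],[0.307,0.022,0.04,-44.5,0.05]]]' > m.json && python3 steer.py m.json
echo '[[[0,0,0,0,0.05],[0,0,0,0,0.05],[0,0,0,0,0.05]]]' > m.json && python3 steer.py m.json
python3 to.py .515 -.1145 .2 104; python3 snap.py b wrist
```

```text
time_s: 1.48
tool_pos: [0.5157, -0.1144, 0.1992]
tool_rot: [179.9, -0.1, 104.1]
force: [1.0, 0.4, -0.5]
grip_width: 0.0509
grasp_force: 0.0
time_s: 1.73
tool_pos: [0.5131, -0.1218, 0.1993]
tool_rot: [-179.9, 0.0, 103.6]
force: [0.9, -1.3, -0.7]
grip_width: 0.05
grasp_force: 0.0
1.7333 [ 0.5131 -0.1218  0.1993] 103.57233689484123 q7 20.286275636307032 shift [ 0.0067  0.0036 -0.0007] turn -0.4276631051587856 F [ 0.9 -1.3 -0.7] T [-0.047 -0.099  0.024]
1.7833 [ 0.5129272  -0.12238014  0.19938183] [-1.79947761e+02  3.66470281e-02  1.03501763e+02] 0.050150858696907226 0.017
wrist 337.80037920848724 256.97484697309073 194.77089262341607 [[0.972, 0.227, 0.061, 0.495], [0.235, -0.936, -0.261, -0.051], [-0.002, 0.268, -0.963, 0.345], [0.0, 0.0, 0.0, 1.0]]
```

View pics/b_wrist.png

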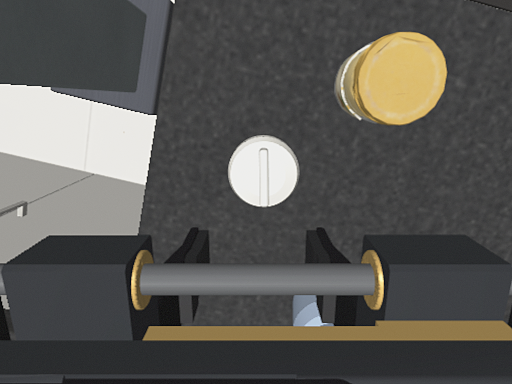

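The wrist view shows the timer dial centred at about (263.5,171), with the fin running from (264,149) to (264,206) between the fingers' directions, and the mustard lid at (402,78).

```bash
python3 - <<'E'
from geo import *
W=load('b')['wrist']
q=blobs(W['color'],(0,0,110),(180,70,255),(210,115,320,225),200)[0][0];print(cv2.boundingRect(q),cv2.fitEllipse(q))
g=cv2.cvtColor(W['color'],cv2.COLOR_BGR2GRAY)
for r in(150,160,172,185,200,205):print(r,g[r,254:274].tolist())
print(g[140:212,263].tolist())
c=cv2.fitEllipse(q)[0];print('dial',plane(W,c,.035),plane(W,c,.041))
e=[plane(W,p,.056) for p in((264,149),(264,206))];print('fin',e,sum(e)/2)
h=cv2.cvtColor(W['color'],cv2.COLOR_BGR2HSV);m=((h[...,0]<8)|(h[...,0]>172))&(h[...,1]>70)&(h[...,2]>60);m[:120]=0;m[225:]=0;m[:,:215]=0;m[:,315:]=0;print(np.argwhere(m)[:10])
E
```

```text
(228, 135, 71, 72) ((262.9100036621094, 170.6612091064453), (70.0370101928711, 71.18419647216797), 3.5528945922851562)
150 [237, 237, 238, 239, 234, 196, 183, 223, 233, 231, 230, 227, 202, 168, 223, 242, 239, 237, 238, 238]
160 [238, 238, 238, 238, 233, 222, 228, 237, 237, 237, 237, 238, 231, 193, 217, 239, 239, 238, 238, 238]
172 [238, 238, 237, 238, 240, 225, 223, 237, 237, 237, 237, 239, 232, 199, 205, 233, 240, 238, 238, 238]
185 [238, 238, 238, 238, 240, 222, 221, 238, 237, 238, 238, 239, 233, 208, 201, 231, 240, 238, 238, 238]
200 [235, 234, 235, 234, 236, 216, 222, 238, 237, 238, 237, 240, 234, 215, 187, 220, 235, 232, 232, 232]
205 [166, 186, 223, 244, 254, 252, 237, 234, 240, 241, 240, 240, 231, 197, 229, 252, 238, 189, 160, 153]
[212, 237, 239, 238, 238, 238, 243, 223, 168, 171, 231, 239, 238, 237, 237, 237, 237, 237, 237, 237, 237, 237, 237, 237, 237, 237, 237, 237, 237, 237, 237, 237, 237, 237, 237, 237, 237, 237, 237, 238, 237, 237, 237, 238, 237, 238, 237, 237, 238, 237, 238, 238, 237, 237, 238, 237, 237, 237, 237, 238, 238, 238, 237, 238, 242, 241, 194, 100, 63, 70, 72, 70]
dial [ 0.51500144 -0.11059337  0.035     ] [ 0.51462259 -0.10943036  0.041     ]
fin [array([ 0.51006881, -0.08799928,  0.056     ]), array([ 0.52233547, -0.13757284,  0.056     ])] [ 0.51620214 -0.11278606  0.056     ]
[]
```

```bash
python3 to.py .5157 -.1133 .06 104; echo '[[[0.008,0.005,0.07,-0.4,0.05],[0.008,0.005,0.07,-0.4,0.05],[0.008,0.005,0.07,-0.4,0.05],[0.008,0.005,0.07,-0.4,0.05],[0.008,0.005,0.07,-0.4,0.05],[0.008,0.005,0.07,-0.4,0.05]]]' > m.json && python3 steer.py m.json; python3 to.py .5157 -.1133 .06 104
```

```text
1.7833 [ 0.5129 -0.1224  0.1994] 103.50176306406406 q7 20.282806370384897 shift [0.0083 0.0049 0.1394] turn -0.49823693593594953 F [ 0.5 -0.   0.2] T [ 0.018 -0.177  0.016]
time_s: 2.28
tool_pos: [0.5179, -0.1129, 0.1317]
tool_rot: [179.8, 0.1, 104.0]
force: [0.1, 0.1, 1.1]
grip_width: 0.0501
grasp_force: 0.0
2.2833 [ 0.5179 -0.1129  0.1317] 103.95648422430851 q7 17.164383172522086 shift [ 0.0003 -0.0024  0.0717] turn -0.04351577569150322 F [0.1 0.1 1.1] T [ 0.012 -0.11  -0.028]
```

```bash
echo '[[[0,-0.001,0.03,0,0.05],[0,-0.002,0.05,0,0.05],[0,-0.002,0.065,0,0.05],[0,-0.002,0.069,0,0.05],[0,-0.002,0.069,0,0.05],[0,-0.002,0.069,0,0.05]]]' > m.json && python3 steer.py m.json; python3 to.py .5157 -.1133 .06 104
```

```text
time_s: 2.78
tool_pos: [0.5159, -0.1126, 0.0621]
tool_rot: [179.9, 0.1, 104.0]
force: [-0.4, -0.3, 1.1]
grip_width: 0.0503
grasp_force: 0.0
2.7833 [ 0.5159 -0.1126  0.0621] 104.02357129617126 q7 14.188822269335386 shift [-0.0006 -0.0003  0.0021] turn 0.023571296171269296 F [-0.4 -0.3  1.1] T [-0.031 -0.097 -0.004]
```

```bash
echo '[[[0,0,0.0015,0,0.03],[0,0,0.0015,0,0.015],[0,0,0.0015,0,0.004],[0,0,0.0015,0,0.004],[0,0,0.0015,0,0.004],[0,0,0.0015,0,0.004]]]' > m.json && python3 steer.py m.json 15; python3 to.py .5157 -.1133 .06 104
```

```text
time_s: 3.28
tool_pos: [0.5148, -0.1122, 0.0592]
tool_rot: [180.0, 0.0, 104.0]
force: [0.3, 0.8, 0.2]
grip_width: 0.0176
grasp_force: 0.0
3.2833 [ 0.5148 -0.1122  0.0592] 104.04253223054312 q7 14.089263583172253 shift [-0.0013  0.0006 -0.0008] turn 0.04253223054311661 F [0.3 0.8 0.2] T [-0.011 -0.123  0.038]
```

```bash
echo '[[[0,0,-0.001,0,0.004],[0,0,-0.001,0,0.004],[0,0,-0.001,0,0.004],[0,0,-0.001,0,0.004],[0,0,-0.001,0,0.004]]]' > m.json && python3 steer.py m.json 15; python3 to.py .5157 -.1133 .06 104
```

```text
time_s: 3.7
tool_pos: [0.515, -0.1121, 0.0601]
tool_rot: [180.0, 0.0, 104.1]
force: [2.7, -0.5, -1.8]
grip_width: 0.0079
grasp_force: 15.0
3.7 [ 0.515  -0.1121  0.0601] 104.05153517025515 q7 14.136668205213217 shift [-0.0014  0.0004  0.0001] turn 0.051535170255135654 F [ 2.7 -0.5 -1.8] T [ 0.108 -0.528 -0.008]
```

```bash
echo '[[[0,0,0,3,0.004],[0,0,0,7,0.004],[0,0,0,11,0.004],[0,0,0,15,0.004],[0,0,0,19,0.004],[0,0,0,23,0.004],[0,0,0,27,0.004],[0,0,0,30,0.004]]]' > m.json && python3 steer.py m.json; python3 to.py .515 -.1121 .06 18;echo '[[[0,0,0,3,0.004],[0,0,0,7,0.004],[0,0,0,11,0.004],[0,0,0,15,0.004],[0,0,0,19,0.004],[0,0,0,23,0.004],[0,0,0,27,0.004],[0,0,0,30,0.004]]]' > m.json && python3 steer.py m.json; python3 to.py .515 -.1121 .06 18
```

```text
time_s: 4.37
tool_pos: [0.5144, -0.1131, 0.06]
tool_rot: [-180.0, 0.1, 73.8]
force: [0.7, -1.6, -1.3]
grip_width: 0.0077
grasp_force: 15.0
4.3667 [ 0.5144 -0.1131  0.06  ] 73.83181639416311 q7 -14.67047980172813 shift [ 0.0011  0.0003 -0.    ] turn 55.83181639416313 F [ 0.7 -1.6 -1.3] T [-0.439 -0.326 -0.063]
time_s: 5.03
tool_pos: [0.5141, -0.1134, 0.06]
tool_rot: [180.0, 0.1, 43.8]
force: [0.8, -1.8, -0.8]
grip_width: 0.0077
grasp_force: 15.0
5.0333 [ 0.5141 -0.1134  0.06  ] 43.81954591761194 q7 -43.46014701844657 shift [ 0.0015 -0.0003  0.    ] turn 25.819545917611947 F [ 0.8 -1.8 -0.8] T [-0.545 -0.065  0.034]
```

```bash
echo '[[[0,0,0,3,0.004],[0,0,0,7,0.004],[0,0,0,11,0.004],[0,0,0,14,0.004],[0,0,0,16,0.004],[0,0,0,16,0.004]]]' > m.json && python3 steer.py m.json; python3 to.py .515 -.1121 .06 18; python3 snap.py c scene side wrist | head -1; python3 - <<'E'
from geo import *
d=load('c');a=load('a')
def red(c,b):
    x0,y0,x1,y1=b; im=c['color'][y0:y1,x0:x1].astype(int); r=im[...,2]-np.maximum(im[...,0],im[...,1]); w=np.where(r>18,r,0); 
    ys,xs=np.nonzero(w); return [(x+x0,y+y0,w[y,x]) for y,x in zip(ys,xs)]
for k in(a,d): print(red(k['scene'],(205,205,265,270)),red(k['side'],(205,160,260,205)))
cr=lambda c,x0,y0:cv2.resize(c['color'][y0:y0+60,x0:x0+80],(400,300),interpolation=cv2.INTER_CUBIC)
w=d['wrist']['color']
cv2.imwrite('pics/c_crop.png',np.vstack([np.hstack([cr(d['scene'],195,212),cr(d['side'],192,152)]),np.hstack([cv2.resize(w[150:300,150:350],(400,300)),cv2.resize(w,(400,300))])]))
E
```

```text
time_s: 5.53
tool_pos: [0.514, -0.1134, 0.06]
tool_rot: [180.0, 0.1, 28.0]
force: [-0.3, -2.4, 0.1]
grip_width: 0.0079
grasp_force: 15.0
5.5333 [ 0.514  -0.1134  0.06  ] 27.9500586678264 q7 -58.73512624032891 shift [ 0.0015 -0.0007  0.    ] turn 9.950058667826397 F [-0.3 -2.4  0.1] T [-0.544 -0.017  0.026]
5.6833 [ 0.51416303 -0.11322781  0.06003496] [1.79961438e+02 8.78723777e-02 2.80666121e+01] 0.007903744861250929 0.017
[] [(np.int64(253), np.int64(160), np.int64(24)), (np.int64(254), np.int64(160), np.int64(26)), (np.int64(253), np.int64(161), np.int64(20)), (np.int64(254), np.int64(161), np.int64(24)), (np.int64(255), np.int64(161), np.int64(25)), (np.int64(256), np.int64(161), np.int64(23)), (np.int64(255), np.int64(162), np.int64(20)), (np.int64(256), np.int64(162), np.int64(25)), (np.int64(257), np.int64(162), np.int64(21)), (np.int64(256), np.int64(166), np.int64(20)), (np.int64(257), np.int64(166), np.int64(21)), (np.int64(258), np.int64(166), np.int64(20)), (np.int64(258), np.int64(167), np.int64(20)), (np.int64(259), np.int64(167), np.int64(20))]
[(np.int64(245), np.int64
[... 1024 characters left out ...]
t64(23)), (np.int64(241), np.int64(225), np.int64(20)), (np.int64(237), np.int64(226), np.int64(21)), (np.int64(238), np.int64(226), np.int64(22)), (np.int64(239), np.int64(226), np.int64(19)), (np.int64(240), np.int64(226), np.int64(19)), (np.int64(241), np.int64(226), np.int64(21)), (np.int64(242), np.int64(226), np.int64(22)), (np.int64(243), np.int64(226), np.int64(19)), (np.int64(242), np.int64(227), np.int64(22)), (np.int64(243), np.int64(227), np.int64(22)), (np.int64(242), np.int64(228), np.int64(22)), (np.int64(243), np.int64(228), np.int64(23))] [(np.int64(215), np.int64(187), np.int64(31)), (np.int64(216), np.int64(187), np.int64(19)), (np.int64(215), np.int64(188), np.int64(31))]
```

View pics/c_crop.png

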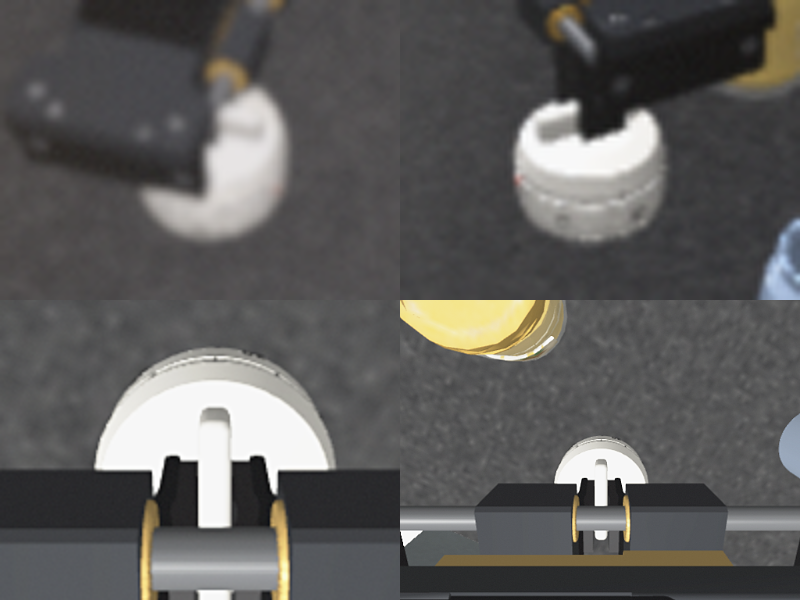

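The red mark is still at the left edge in the side crop (117,180) and at (280,185) in the scene crop, so the foot hasn't turned; about 10° is left. I continue in small steps and watch the torque.

```bash
T(){ python3 to.py .515 -.1121 .06 18 | sed 's/.*turn/turn/'; }; echo '[[[0,0,0,2,0.004],[0,0,0,4,0.004]]]' > m.json && python3 steer.py m.json >/dev/null; T; echo '[[[0,0,0,2,0.004],[0,0,0,4,0.004]]]' > m.json && python3 steer.py m.json>/dev/null; T;  echo '[[[0,0,0,2,0.004],[0,0,0,4,0.004]]]' > m.json && python3 steer.py m.json>/dev/null; T;  echo '[[[0,0,0,2,0.004],[0,0,0,4,0.004]]]' > m.json && python3 steer.py m.json>/dev/null; T; echo '[[[0,0,0,2,0.004],[0,0,0,4,0.004]]]' > m.json && python3 steer.py m.json>/dev/null; T; python3 snap.py d side scene|head -1
```

```text
turn 5.970173559866851 F [-0.9 -4.1  0.5] T [-0.797  0.266 -0.018]
turn 1.9633324781085548 F [-0.9 -3.4  0.2] T [-0.727  0.286  0.051]
turn -2.0383312083357623 F [-1.6 -3.3  0.4] T [-0.793  0.269  0.052]
turn -6.035393096891255 F [-1.6 -3.1 -0.2] T [-0.693  0.28   0.018]
turn -10.021199365222117 F [-1.4 -0.7  1.6] T [-0.08   0.508  0.108]
6.6167 [ 0.51379285 -0.11196568  0.05989769] [-1.79969314e+02  1.15241551e-01  8.07363797e+00] 0.007845116044253739 0.017
```

```bash
T(){ python3 to.py .515 -.1121 .06 18 | sed 's/.*turn/turn/'; }; echo '[[[0,0,0,2,0.004],[0,0,0,4,0.004]]]' > m.json && python3 steer.py m.json >/dev/null; T; echo '[[[0,0,0,2,0.004],[0,0,0,4,0.004],[0,0,0,4,0.004]]]' > m.json && python3 steer.py m.json>/dev/null; T;  python3 snap.py e side scene|head -1
python3 - <<'E'
from geo import *
cr=lambda c,x0,y0:cv2.resize(c['color'][y0:y0+60,x0:x0+80],(400,300),interpolation=cv2.INTER_CUBIC)
d,e=load('d'),load('e')
cv2.imwrite('pics/e_crop.png',np.vstack([np.hstack([cr(k['scene'],195,212),cr(k['side'],192,152)]) for k in(d,e)]))
E
```

```text
turn -13.934314056194836 F [-1.9 -1.   0.1] T [0.106 0.412 0.07 ]
turn -17.894049820066357 F [-0.4  0.7  1.3] T [ 0.23   0.372 -0.007]
7.1333 [ 0.51446866 -0.11113457  0.0598719 ] [-1.79930687e+02  3.80016741e-02  1.73857419e-01] 0.008097677685895772 0.017
```

View pics/e_crop.png

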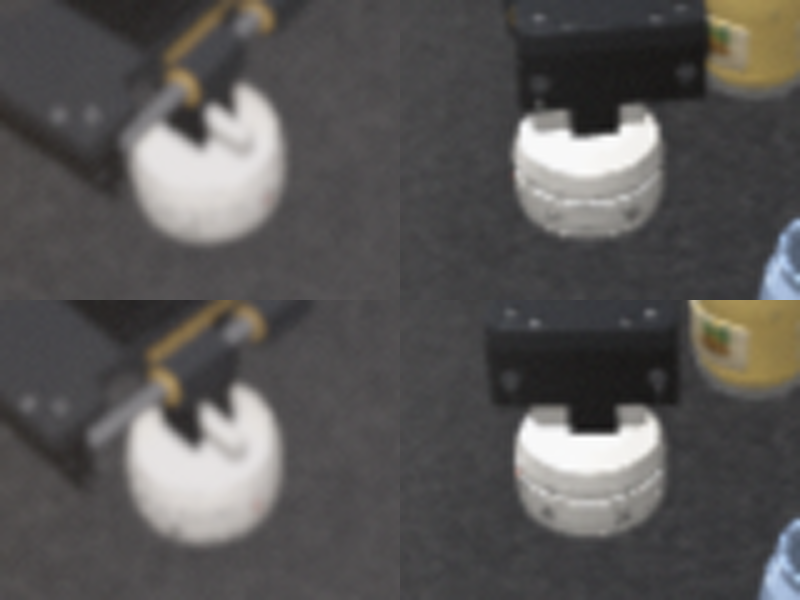

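```bash
python3 - <<'E'
from geo import *
d,e=load('d'),load('e')
for n,k,t,ctr in(('d',d,8.1,(.5138,-.112)),('e',e,.2,(.5145,-.1111))):
    for az in(t+180,t+195,t+210):
        a=np.radians(az);print(n,az,[[(proj(k[c],[ctr[0]+.034*np.cos(a),ctr[1]+.034*np.sin(a),z])-o).round(1).tolist() for z in(.012,.02)] for c,o in(('scene',(195,212)),('side',(192,152)))])
print('meas scene d',(53,37),'e',(51.5,41),' side e',(23.6,34))
def red(c,b):
    x0,y0,x1,y1=b; im=c['color'][y0:y1,x0:x1].astype(int); r=im[...,2]-im[...,1]; i=np.argsort(r.ravel())[::-1][:4]; return [(j%(x1-x0)+x0,j//(x1-x0)+y0,r.ravel()[j]) for j in i]
for t in 'cde': k=load(t);print(t,red(k['scene'],(237,240,260,265)),red(k['side'],(212,180,235,203)))
E
```

```text
d 188.1 [[[52.4, 39.8], [52.2, 37.7]], [[24.7, 36.0], [24.6, 33.2]]]
d 203.1 [[[54.4, 36.9], [54.3, 34.8]], [[25.6, 38.3], [25.4, 35.5]]]
d 218.1 [[[55.4, 33.8], [55.3, 31.7]], [[27.4, 40.4], [27.3, 37.6]]]
e 180.2 [[[50.5, 41.2], [50.3, 39.1]], [[25.0, 34.5], [24.8, 31.7]]]
e 195.2 [[[53.0, 38.6], [52.8, 36.4]], [[25.3, 36.8], [25.2, 34.1]]]
e 210.2 [[[54.5, 35.5], [54.4, 33.4]], [[26.7, 39.1], [26.5, 36.3]]]
meas scene d (53, 37) e (51.5, 41)  side e (23.6, 34)
c [(np.int64(250), np.int64(249), np.int64(14)), (np.int64(250), np.int64(250), np.int64(13)), (np.int64(249), np.int64(250), np.int64(11)), (np.int64(249), np.int64(249), np.int64(10))] [(np.int64(215), np.int64(187), np.int64(31)), (np.int64(215), np.int64(188), np.int64(31)), (np.int64(216), np.int64(187), np.int64(19)), (np.int64(216), np.int64(188), np.int64(12))]
d [(np.int64(248), np.int64(251), np.int64(14)), (np.int64(248), np.int64(252), np.int64(12)), (np.int64(249), np.int64(251), np.int64(9)), (np.int64(248), np.int64(250), np.int64(9))] [(np.int64(214), np.int64(187), np.int64(11)), (np.int64(214), np.int64(186), np.int64(10)), (np.int64(226), np.int64(198), np.int64(4)), (np.int64(215), np.int64(190), np.int64(4))]
e [(np.int64(246), np.int64(253), np.int64(16)), (np.int64(246), np.int64(252), np.int64(16)), (np.int64(245), np.int64(253), np.int64(11)), (np.int64(246), np.int64(254), np.int64(11))] [(np.int64(215), np.int64(186), np.int64(21)), (np.int64(215), np.int64(185), np.int64(11)), (np.int64(216), np.int64(186), np.int64(10)), (np.int64(215), np.int64(187), np.int64(9))]
```

The stop is reached: at 'e' the mark sits at az≈180°, directly under the fin end, and between 'd' and 'e' it turned with the fin. Now the slide.

```bash
echo '[[[0.005,0.001,0,0,0.004],[0.013,0.003,0,0,0.004],[0.022,0.005,0,0,0.004],[0.031,0.007,0,0,0.004],[0.039,0.009,0,0,0.004],[0.044,0.01,0,0,0.004],[0.045,0.0104,0,0,0.004],[0.045,0.0104,0,0,0.004]]]' > m.json && python3 steer.py m.json 20; python3 to.py .605 -.132 .06 0;echo '[[[0.005,0.001,0,0,0.004],[0.013,0.003,0,0,0.004],[0.022,0.005,0,0,0.004],[0.031,0.007,0,0,0.004],[0.039,0.009,0,0,0.004],[0.044,0.01,0,0,0.004],[0.045,0.0104,0,0,0.004],[0.045,0.0104,0,0,0.004]]]' > m.json && python3 steer.py m.json; python3 to.py .605 -.132 .06 0; python3 snap.py f scene side wrist|head -1;  python3 - <<'E'
from geo import *
f=load('f');cv2.imwrite('pics/f_m.png',np.hstack([cv2.resize(f['scene']['color'][120:280,130:343],(400,300)),cv2.resize(f['side']['color'][110:270,180:393],(400,300))]))
E
```

```text
time_s: 7.8
tool_pos: [0.5585, -0.1219, 0.0604]
tool_rot: [-179.9, 0.2, 0.1]
force: [-7.4, 0.8, 8.4]
grip_width: 0.0079
grasp_force: 22.6
7.8 [ 0.5585 -0.1219  0.0604] 0.13358400165226322 q7 -86.51644883375798 shift [0.0465 0.0102 0.0002] turn 0.13358400165225248 F [-7.4  0.8  8.4] T [ 0.377  1.564 -0.031]
time_s: 8.47
tool_pos: [0.6037, -0.1323, 0.0604]
tool_rot: [-180.0, 0.2, 0.1]
force: [-6.3, 2.1, 7.6]
grip_width: 0.0079
grasp_force: 22.8
8.4667 [ 0.6037 -0.1323  0.0604] 0.1317120057280447 q7 -87.01967822399489 shift [ 0.0013 -0.0003  0.0004] turn 0.13171200572804764 F [-6.3  2.1  7.6] T [0.411 1.401 0.044]
8.6167 [ 0.60356955 -0.13232478  0.06041561] [-1.79959626e+02  1.77476839e-01  1.29724571e-01] 0.007869532071042861 0.017
```

View pics/f_m.png

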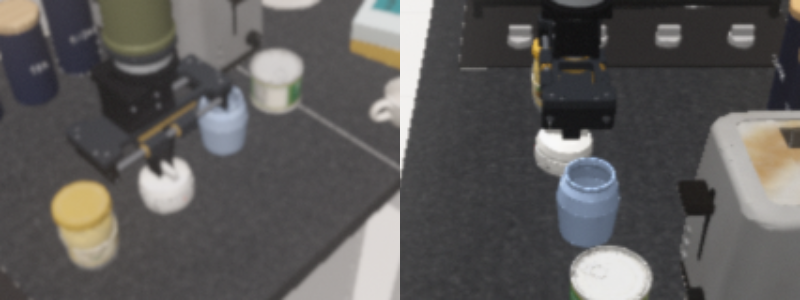

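The scene crop shows the timer at (166,186), between the yellow-lid jar at (83,220) and the blue jar at (222,122), clear of both. I release, rise and measure.

```bash
echo '[[[0,0,0,0,0.03],[0,0,0,0,0.04],[0,0,0,0,0.04],[0,0,0,0,0.04],[0,0,0,0,0.04]]]' > m.json && python3 steer.py m.json; echo '[[[0,0,-0.03,0,0.04],[0,0,-0.07,0,0.04],[0,0,-0.11,0,0.04],[0,0,-0.15,0,0.04],[-0.04,0,-0.18,0,0.04],[-0.08,0,-0.2,0,0.04],[-0.08,0,-0.2,0,0.04],[-0.08,0,-0.2,0,0.04]]]' > m.json && python3 steer.py m.json;echo '[[[0,0,0,0,0.04],[0,0,0,0,0.04],[0,0,0,0,0.04]]]' > m.json && python3 steer.py m.json;  python3 snap.py g scene side wrist
```

```text
time_s: 9.03
tool_pos: [0.6049, -0.1331, 0.06]
tool_rot: [180.0, -0.0, 0.0]
force: [-0.1, -0.3, -0.7]
grip_width: 0.033
grasp_force: 0.0
time_s: 9.7
tool_pos: [0.5239, -0.1339, 0.2627]
tool_rot: [179.8, -0.2, -0.1]
force: [-0.1, -0.7, 0.3]
grip_width: 0.04
grasp_force: 0.0
time_s: 9.95
tool_pos: [0.5251, -0.1326, 0.2584]
tool_rot: [-179.9, 0.1, 0.1]
force: [0.1, -0.0, -1.2]
grip_width: 0.0398
grasp_force: 0.0
10.1 [ 0.52499092 -0.13268437  0.2587518 ] [-1.79935297e+02  1.04116173e-01  7.75458458e-02] 0.03998581426864973 0.017
scene 353.11883046727974 258.36152651689554 192.16418218955704 [[-0.707, -0.492, 0.508, 0.128], [-0.707, 0.509, -0.491, 0.184], [-0.018, -0.706, -0.708, 0.662], [0.0, 0.0, 0.0, 1.0]]
side 410.93773992363685 252.7929086576961 191.70885572425195 [[1.0, -0.005, 0.018, 0.545], [-0.018, -0.62, 0.785, -0.862], [0.007, -0.785, -0.62, 0.589], [0.0, 0.0, 0.0, 1.0]]
wrist 337.80037920848724 256.97484697309073 194.77089262341607 [[0.002, -0.962, -0.272, 0.598], [-1.0, -0.002, 0.001, -0.133], [-0.002, 0.272, -0.962, 0.404], [0.0, 0.0, 0.0, 1.0]]
```

View pics/g_wrist.png

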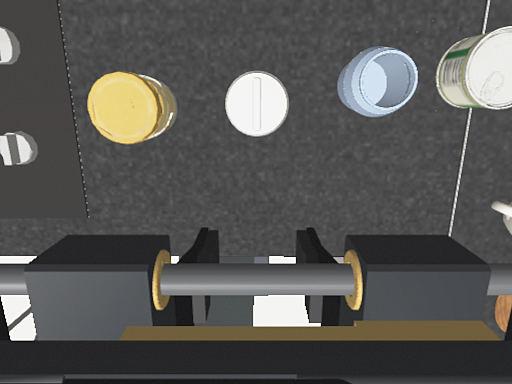

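The wrist view has all three: lid at about (125,107), dial at (257,103) with the fin vertical, blue mouth at about (388,80).

```bash
python3 - <<'E'
from geo import *
g=load('g');W=g['wrist'];im=W['color']
q=blobs(im,(15,100,100),(35,255,255),(70,50,190,160),200)[0][0];E=cv2.fitEllipse(q);print('lid',E,plane(W,E[0],.094),cv2.boundingRect(q))
q=blobs(im,(0,0,130),(180,60,255),(210,55,305,150),200)[0][0];T=cv2.fitEllipse(q);print('dial',T,plane(W,T[0],.035),plane(W,T[0],.041),cv2.boundingRect(q))
gr=cv2.cvtColor(im,cv2.COLOR_BGR2GRAY);col=gr[70:140,256];print('fin col',col.tolist());print(gr[103,240:272].tolist())
q=blobs(im,(95,40,60),(125,255,255),(325,30,430,130),200)[0][0];print('blue',cv2.boundingRect(q),cv2.fitEllipse(q))
c1=cv2.resize(im[35:125,330:430],(500,450),interpolation=cv2.INTER_CUBIC)
c2=cv2.resize(im[60:155,80:140],(300,475),interpolation=cv2.INTER_CUBIC)
o=np.zeros((475,800,3),np.uint8);o[:450,:500]=c1;o[:,500:]=c2;cv2.imwrite('pics/g_crop.png',o)
E
```

```text
lid ((124.95915985107422, 107.07829284667969), (69.92568969726562, 77.38275146484375), 119.52371215820312) [ 0.59159334 -0.01504535  0.094     ] (87, 71, 77, 73)
dial ((256.40869140625, 103.10574340820312), (62.75373077392578, 64.8185043334961), 0.09628156572580338) [ 0.59459079 -0.13167542  0.035     ] [ 0.59465221 -0.13169616  0.041     ] (225, 71, 64, 66)
fin col [102, 151, 128, 255, 249, 246, 249, 215, 227, 247, 246, 245, 245, 245, 245, 245, 245, 245, 245, 245, 245, 245, 245, 245, 245, 245, 245, 245, 245, 245, 245, 245, 245, 245, 245, 245, 245, 245, 245, 245, 245, 245, 245, 245, 245, 245, 245, 245, 245, 245, 245, 245, 245, 245, 245, 245, 245, 245, 246, 245, 230, 244, 247, 250, 223, 226, 133, 65, 82, 82]
[245, 245, 245, 245, 245, 245, 245, 245, 245, 245, 245, 246, 239, 238, 246, 245, 245, 245, 246, 238, 218, 241, 247, 246, 245, 245, 245, 245, 245, 245, 245, 245]
blue (372, 52, 44, 57) ((392.96759033203125, 79.2802734375), (43.39033508300781, 56.76136016845703), 6.9094743728637695)
```

View pics/g_crop.png

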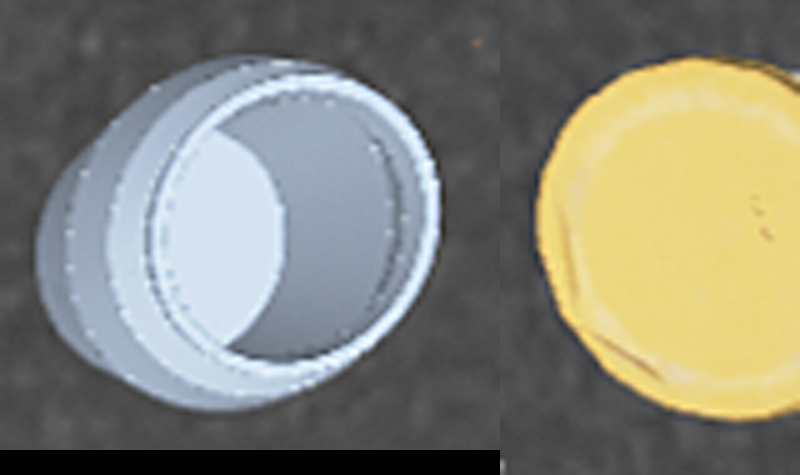

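The outer blue rim spans crop x 148–440, y 75–370, so its centre is at (388.4,78.8). The lid's left edge is at px 87 and it spans y 71.6–144, so its centre is at about (123,107.5).

```bash
python3 - <<'E'
from geo import *
g=load('g');W=g['wrist'];a=load('a')
m=plane(W,(123.3,107.5),.094);b=plane(W,(388.4,78.8),.081);fe=[plane(W,(256,y),.056) for y in(77.5,130)];t=plane(W,(256.4,103.1),.041)
print('m',m,'b',b,np.linalg.norm((m-b)[:2]));print('fin',fe,'dial',t)
f=lambda o,p:np.array(o)+(np.array(p)+.5)/5-.5
m3=tri((W,(123.3,107.5)),(a['scene'],f((145,205),(141,112))),(a['side'],f((225,120),(194,71))))
b3=tri((W,(388.4,78.8)),(a['scene'],f((210,155),(191,88))),(a['side'],f((240,185),(206.5,91.5))))
print('3view',m3,b3,(m3+b3)/2,np.linalg.norm((m3-b3)[:2]))
for n,M,B in(('wrist',m,b),('3',m3,b3)):
    u=(M-B)[:2];u/=np.linalg.norm(u);x=np.array([u[1],-u[0]]);e=t[:2]-(M+B)[:2]/2;print(n,'gap',(M+B)[:2]/2,'err x',e@x,'y',e@u)
# timer in scene/side silhouettes now
for k,bx in(('scene',(190,170,260,240)),('side',(225,150,290,215))):
    qs=blobs(g[k]['color'],(0,0,120),(180,60,255),bx,100)[0]
    for q in qs[:2]:print(k,cv2.boundingRect(q),cv2.fitEllipse(q),plane(g[k],cv2.fitEllipse(q)[0],.028))
print('a: scene',plane(a['scene'],(234.9,241.3),.028),'side',plane(a['side'],(231.2,183.8),.028))
E
```

```text
m [ 0.59122779 -0.0135311   0.094     ] b [ 0.61648751 -0.25125025  0.081     ] 0.2390574129960974
fin [array([ 0.6188926 , -0.13132118,  0.056     ]), array([ 0.56845218, -0.13136421,  0.056     ])] dial [ 0.59465794 -0.13168714  0.041     ]
3view [ 0.59059052 -0.01351176  0.0943204 ] [ 0.61548526 -0.25161297  0.07903922] [ 0.60303789 -0.13256237  0.08667981] 0.23939910918338128
wrist gap [ 0.60385765 -0.13239068] err x -0.009073872400394686 y 0.001671676587949776
3 gap [ 0.60303789 -0.13256237] err x -0.008243506902275705 y 0.0017419041974659375
scene (204, 202, 30, 33) ((218.39015197753906, 218.5386962890625), (29.2728214263916, 31.775508880615234), 165.09231567382812) [ 0.58957184 -0.1272872   0.028     ]
scene (235, 170, 25, 33) ((247.85496520996094, 184.38815307617188), (25.15034294128418, 35.406795501708984), 175.72149658203125) [ 0.62366915 -0.25671037  0.028     ]
side (251, 175, 31, 40) ((266.1445617675781, 190.92837524414062), (28.762998580932617, 38.81950378417969), 169.85592651367188) [ 0.5915707  -0.14895427  0.028     ]
a: scene [ 0.51195592 -0.1095123   0.028     ] side [ 0.51379149 -0.12228194  0.028     ]
```

The timer is ~8.5 mm short along x (it slipped in the grip) and 1–2 mm off along the row. I regrip it at its centre and correct.

```bash
echo '[[[0.035,0,0.01,0,0.04],[0.069,-0.001,0.03,0,0.04],[0.069,-0.001,0.07,0,0.04],[0.069,-0.001,0.11,0,0.04],[0.069,-0.001,0.145,0,0.04],[0.069,-0.001,0.17,0,0.04],[0.069,-0.001,0.185,0,0.04],[0.069,-0.001,0.185,0,0.04]]]' > m.json && python3 steer.py m.json >/dev/null; echo '[[[0,0,0,0,0.04],[0,0,0,0,0.04]]]' > m.json && python3 steer.py m.json; python3 to.py .5943 -.1315 .06 0
```

```text
time_s: 10.93
tool_pos: [0.5948, -0.1319, 0.0761]
tool_rot: [180.0, -0.1, 0.1]
force: [0.3, 0.6, 0.5]
grip_width: 0.0398
grasp_force: 0.0
10.9333 [ 0.5948 -0.1319  0.0761] 0.050926027896486745 q7 -86.70077578867327 shift [-0.0006 -0.0004  0.0161] turn 0.050926027896480264 F [0.3 0.6 0.5] T [ 0.047 -0.018  0.014]
```

```bash
echo '[[[-0.0005,0,0.008,0,0.04],[-0.0005,0,0.016,0,0.04],[-0.0005,0,0.016,0,0.02],[-0.0005,0,0.016,0,0.004],[-0.0005,0,0.016,0,0.004],[-0.0005,0,0.016,0,0.004],[-0.0005,0,0.016,0,0.004],[-0.0005,0,0.016,0,0.004]]]' > m.json && python3 steer.py m.json 35; echo '[[[0,0,0,0,0.004],[0,0,0,0,0.004],[0,0,0,0,0.004],[0,0,0,0,0.004]]]' > m.json && python3 steer.py m.json; python3 to.py .6031 -.1326 .06 0
```

```text
time_s: 11.6
tool_pos: [0.5934, -0.132, 0.0593]
tool_rot: [180.0, -0.0, 0.0]
force: [0.4, 0.7, -0.0]
grip_width: 0.0089
grasp_force: 0.0
time_s: 11.93
tool_pos: [0.5934, -0.1319, 0.0593]
tool_rot: [180.0, -0.0, 0.0]
force: [-0.3, 0.2, 1.6]
grip_width: 0.0078
grasp_force: 35.0
11.9333 [ 0.5934 -0.1319  0.0593] 0.04328167216824254 q7 -87.04153952883476 shift [ 0.0097  0.0007 -0.0007] turn 0.04328167216823431 F [-0.3  0.2  1.6] T [ 0.108  0.03  -0.055]
```

```bash
echo '[[[0.002,0,0,0,0.004],[0.005,0.0005,0,0,0.004],[0.008,0.001,0,0,0.004],[0.009,0.001,0,0,0.004],[0.009,0.001,0,0,0.004],[0.009,0.001,0,0,0.004]]]' > m.json && python3 steer.py m.json; python3 to.py .6031 -.1326 .06 0;  echo '[[[0,0,0,0,0.02],[0,0,0,0,0.03],[0,0,0,0,0.04],[0,0,0,0,0.04],[0,0,0,0,0.04]]]' > m.json && python3 steer.py m.json >/dev/null; echo '[[[0,0,-0.03,0,0.04],[0,0,-0.07,0,0.04],[0,0,-0.11,0,0.04],[0,0,-0.15,0,0.04],[-0.04,0,-0.18,0,0.04],[-0.08,0,-0.2,0,0.04],[-0.08,0,-0.2,0,0.04],[-0.08,0,-0.2,0,0.04]]]' > m.json && python3 steer.py m.json>/dev/null;echo '[[[0,0,0,0,0.04],[0,0,0,0,0.04],[0,0,0,0,0.04]]]' > m.json && python3 steer.py m.json >/dev/null;  python3 snap.py h scene side wrist|head -1
cat > chk.py <<'E'
from geo import *
import sys
W=load(sys.argv[1])['wrist'];G=load('g')['wrist'];im=W['color']
fe=lambda c,lo,hi,b:cv2.fitEllipse(blobs(c['color'],lo,hi,b,200)[0][0])[0]
for n,lo,hi,z,b in(('lid',(15,100,100),(35,255,255),.094,(60,40,200,170)),('blue',(95,40,60),(125,255,255),.081,(325,20,430,140))):
    print(n,'moved',(plane(W,fe(W,lo,hi,b),z)-plane(G,fe(G,lo,hi,b),z))[:2])
q=blobs(im,(0,0,130),(180,60,255),(205,40,310,155),200)[0][0];p=cv2.fitEllipse(q)[0];t=plane(W,p,.041)
for M,B in((np.array([.5912,-.0135]),np.array([.6165,-.2512])),(np.array([.5906,-.0135]),np.array([.6155,-.2516]))):
    u=M-B;u/=np.linalg.norm(u);e=t[:2]-(M+B)/2;print('timer',p,t,'err x',e@[u[1],-u[0]],'y',e@u)
E
python3 chk.py h
```

```text
time_s: 12.43
tool_pos: [0.5995, -0.1328, 0.0593]
tool_rot: [-180.0, 0.4, 0.0]
force: [-8.1, 0.5, 9.9]
grip_width: 0.0071
grasp_force: 35.0
12.4333 [ 0.5995 -0.1328  0.0593] 0.02811643605495412 q7 -87.22450716040913 shift [ 0.0036 -0.0002 -0.0007] turn 0.02811643605494396 F [-8.1  0.5  9.9] T [0.299 1.938 0.025]
13.9167 [ 0.52249095 -0.13266899  0.25775521] [-1.79934671e+02  1.03168238e-01  7.77904139e-02] 0.03981226521338221 0.017
lid moved [-4.35610411e-05 -2.13848616e-06]
blue moved [-0.00200337  0.01483549]
timer (257.27557373046875, 95.2808837890625) [ 0.59992352 -0.13257115  0.041     ] err x -0.003927833227257615 y 0.0001956662212730608
timer (257.27557373046875, 95.2808837890625) [ 0.59992352 -0.13257115  0.041     ] err x -0.00311172320364849 y 0.0003041519892926955
```

```bash
python3 - <<'E'
from geo import *
for t in 'gh':
    W=load(t)['wrist'];m=blobs(W['color'],(90,20,60),(130,255,255),(325,10,432,140))[1]
    m=cv2.morphologyEx(m,cv2.MORPH_OPEN,np.ones((3,3)));bx=cv2.boundingRect(m);print(t,bx,plane(W,(bx[0]+bx[2]/2,bx[1]+bx[3]/2),.06))
    S=load(t)['scene'];m=blobs(S['color'],(90,20,60),(130,255,255),(225,150,270,210))[1];bx=cv2.boundingRect(m);print('scene',bx)
E
python3 to.py .6 -.1325 .06 0
```

```text
g (337, 46, 81, 72) [ 0.61472152 -0.24873377  0.06      ]
scene (234, 164, 29, 40)
h (337, 43, 82, 72) [ 0.61490878 -0.24859964  0.06      ]
scene (235, 164, 28, 40)
13.9167 [ 0.5225 -0.1327  0.2578] 0.07779041388178631 q7 -80.16599197485952 shift [0.0779 0.0002 0.1976] turn 0.07779041388178598 F [ 0.5  0.3 -1. ] T [ 0.063  0.037 -0.006]
```

The blue jar hasn't moved; that reading came from a split blob. The arm gives about 3 mm under drag, so I make one more correction with an allowance for it.

```bash
echo '[[[0.039,0,0.01,0,0.04],[0.078,0,0.03,0,0.04],[0.078,0,0.07,0,0.04],[0.078,0,0.11,0,0.04],[0.078,0,0.145,0,0.04],[0.078,0,0.17,0,0.04],[0.078,0,0.182,0,0.04],[0.078,0,0.182,0,0.04]]]' > m.json && python3 steer.py m.json >/dev/null; echo '[[[0,0,0,0,0.04],[0,0,0,0,0.04]]]' > m.json && python3 steer.py m.json >/dev/null; python3 to.py .6 -.1325 .06 0
```

```text
14.75 [ 0.6019 -0.1331  0.0791] 0.044584920126167965 q7 -86.9788385257681 shift [-0.002  -0.0006  0.0191] turn 0.044584920126169436 F [ 0.1 -0.2  0.5] T [ 0.03  -0.023  0.026]
```

```bash
echo '[[[-0.001,-0.0005,0.009,0,0.04],[-0.001,-0.0005,0.018,0,0.04],[-0.001,-0.0005,0.018,0,0.02],[-0.001,-0.0005,0.018,0,0.004],[-0.001,-0.0005,0.018,0,0.004],[-0.001,-0.0005,0.018,0,0.004],[-0.001,-0.0005,0.018,0,0.004],[-0.001,-0.0005,0.018,0,0.004]]]' > m.json && python3 steer.py m.json 35 >/dev/null; echo '[[[0,0,0,0,0.004],[0,0,0,0,0.004],[0,0,0,0,0.004],[0,0,0,0,0.004]]]' > m.json && python3 steer.py m.json; echo '[[[0.002,0,0,0,0.004],[0.004,0,0,0,0.004],[0.006,0,0,0,0.004],[0.006,0,0,0,0.004],[0.006,0,0,0,0.004]]]' > m.json && python3 steer.py m.json
```

```text
time_s: 15.75
tool_pos: [0.5994, -0.1327, 0.0593]
tool_rot: [180.0, -0.0, 0.0]
force: [0.6, -0.7, 1.0]
grip_width: 0.0074
grasp_force: 35.0
time_s: 16.17
tool_pos: [0.6024, -0.1327, 0.0593]
tool_rot: [180.0, 0.4, 0.0]
force: [-8.3, -0.5, 9.3]
grip_width: 0.0078
grasp_force: 35.0
```

```bash
echo '[[[0.0005,0,0,0,0.004],[0.0005,0,0,0,0.004],[0.0005,0,0,0,0.02],[0.0005,0,0,0,0.03],[0.0005,0,0,0,0.04],[0.0005,0,0,0,0.04],[0.0005,0,0,0,0.04]]]' > m.json && python3 steer.py m.json >/dev/null; echo '[[[0,0,-0.03,0,0.04],[0,0,-0.07,0,0.04],[0,0,-0.11,0,0.04],[0,0,-0.15,0,0.04],[-0.04,0,-0.18,0,0.04],[-0.08,0,-0.2,0,0.04],[-0.08,0,-0.2,0,0.04],[-0.08,0,-0.2,0,0.04]]]' > m.json && python3 steer.py m.json>/dev/null;echo '[[[0,0,0,0,0.04],[0,0,0,0,0.04],[0,0,0,0,0.04]]]' > m.json && python3 steer.py m.json ;  python3 snap.py i scene side wrist|head -1; python3 chk.py i; python3 - <<'E'
from geo import *
W=load('i')['wrist'];S=load('i')['scene'];im=S['color'][215:240,195:245].astype(int);r=im[...,2]-im[...,1];j=np.argsort(r.ravel())[::-1][:5];print([(195+k%50,215+k//50,r.ravel()[k]) for k in j])
for az in(165,180,195):a=np.radians(az);print(az,proj(S,[.603+.034*np.cos(a),-.1325+.034*np.sin(a),.012]))
g=cv2.cvtColor(W['color'],cv2.COLOR_BGR2GRAY)
for y in(75,95,115):print(g[y,245:270].tolist())
E
```

```text
time_s: 17.67
tool_pos: [0.5261, -0.1321, 0.2574]
tool_rot: [-179.9, 0.1, 0.1]
force: [-0.5, 0.8, -0.8]
grip_width: 0.0399
grasp_force: 0.0
17.8167 [ 0.52599169 -0.13213774  0.25774742] [-1.79933252e+02  1.02330106e-01  8.13770309e-02] 0.03993340127862844 0.017
lid moved [ 4.24502244e-05 -1.58663960e-05]
blue moved [-0.00138823  0.01062255]
timer (257.69195556640625, 96.25987243652344) [ 0.60246196 -0.13248492  0.041     ] err x -0.0013945203235138752 y 1.2745497403288941e-05
timer (257.69195556640625, 96.25987243652344) [ 0.60246196 -0.13248492  0.041     ] err x -0.0005780783152151467 y 0.00012588859200886074
[(np.int64(227), np.int64(225), np.int64(13)), (np.int64(226), np.int64(226), np.int64(13)), (np.int64(226), np.int64(225), np.int64(13)), (np.int64(227), np.int64(226), np.int64(12)), (np.int64(227), np.int64(224), np.int64(9))]
165 [223.21984822 228.12327518]
180 [226.3358788  226.31890158]
195 [228.77995315 224.00917679]
[245, 246, 245, 245, 245, 245, 245, 246, 246, 243, 243, 245, 245, 245, 246, 245, 224, 219, 243, 246, 245, 244, 244, 245, 245]
[245, 245, 246, 245, 245, 245, 245, 245, 246, 243, 242, 245, 245, 245, 247, 245, 218, 237, 247, 246, 245, 245, 246, 245, 245]
[246, 245, 245, 245, 245, 246, 245, 245, 246, 243, 243, 245, 246, 246, 247, 245, 215, 237, 247, 246, 245, 245, 245, 246, 245]
```

```bash
python3 -c "
from cell import env
print(env.sign_off())"
```

```text
the job is handed in; nothing more can be done
None
```

I turned the dial clockwise until the foot turned with it (the stop), slid the timer to within about 1.5 mm of the gap's centre by the wrist camera, and handed the job in at about 18 s. The jars measured unmoved, but I did not re-measure the tin or cup, and the sign-off gave no verdict.

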